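# Fit the juicer's turning knob into its drive cup

### The arm

A 6-joint arm with a two-finger parallel gripper is mounted at the origin on the work surface. World frame = base frame: x ahead of the robot, y to its left, z up, the work surface at z = 0. Lengths are in mm, angles in rad, forces in N, time in s.
With the tool pointing down it reaches from about 350 to 975 mm from the base axis. Payload 7.1 kg.
Tool frame: the origin (TCP) lies at the very end of the fingers, on their centre line; the grasp point (between the pads) lies 19 mm behind it; y points along the fingers, z is the direction in which the jaws open and shut, and the axes are right-handed (so a half turn about y gives the same grasp; the last joint's range is limited). The gripper opens to 88 mm and grips with 3 to 60 N. Pads are 20 mm wide; open, the fingers measure 115 mm over their backs; the gripper's body (75 mm by 178 mm) begins 61 mm behind the grasp point.
Start: joints at [-1.16, 0.423, 1.63, -0, 1.089, -0.019], TCP at [260.445, -568.131, 222.675] pointing down, gripper open.
Joint ranges: [-3, 3], [-0.9, 2.11], [0.09, 2.58], [-1.31, 4.45], [0.11, 2.69], [-2.54, 2.54]. Speed limits (rad/s): [2.39, 2.39, 3.01, 3.14, 3.14, 3.14].

### API

Orientations are given as a rotation vector (axis times angle).
In Python, from workcell import ctrl gives the robot as it stands.
- The arm moves only by the shell command python3 -m jog 'ROWS'. ROWS is JSON, a list of rows, each a list of 3 entries, a list of its own where there are three numbers: the opening, from 0 (shut) to 1 (fully open), then the shift along the tool's x, y, z in cm, then the turn, a rotation vector about the tool's x, y, z in rad. In form: [[claw, [dx, dy, dz], [wx, wy, wz]], ...]. A call has 1 to 8 rows; each row is the pose to reach, as a shift and turn from the pose commanded when the call began, along the tool's axes at that moment; what a row does not reach only later rows make up. A row lasts 1/10 s, in which the tool goes at most 50 mm and 8.59 degrees, less where a joint would pass 70% of its speed; a pose out of reach is approached as far as the arm can. A call with a gripper value outside its range is refused whole. The fingers move at their own pace and stop on an object; the grip force is fixed at half the most. Time passes only in rows, so rows that repeat a pose let the fingers close. It gives the time, the measured TCP pose, the force and the opening at its end, in the units of the state.
- ctrl.get_obs(): the state, without advancing time (a new reading comes with each control period).
- ctrl.get_image(name): name is "scene" or "top"; returns a dict with "color" (420x560x3 uint8, red, green, blue), "z_map" (420x560 float32, mm along the optical axis (not along the pixel's ray), 0 where there is no reading), "fx", "fy", "cx", "cy" (pixels), "dist_coeffs" ([k1, k2, p1, p2, k3] as OpenCV has them; the pictures are not rectified), "pose" (4x4, takes a point from camera to world coordinates). Camera axes: x right, y down, z forward; pixel columns grow to the right and rows downward; lengths in mm; the calibration is good to about 2 mm. A picture is of the moment at which its call begins.
- ctrl.close_job(): hands the job in, once; it reports no verdict.
The state is a dict: "t": time; "qpos": joint angles; "qvel": joint speeds; "joint_torque": joint torques, N m; "ee_pos": TCP position; "orientation": TCP orientation; "ft_force": force on the tool from outside, world axes, zero at the start; "moment": the same for the moment, N m; "width": finger opening in mm.
Only numpy, scipy, OpenCV 4.12 (cv2) and the standard library are available. Lean on these libraries where they do the work, as an engineer would, in place of code of your own. Each camera call takes 0.05 s, during which the arm holds its last target.

### The job

Pick up the three-toothed turning knob, turn it until its teeth sit in the gaps of the drive cup on top of the juicer, and let it down into the cup. Then push it fully home, so that the stiff drive cup sinks with it until its rim is level with the top of the housing, and let go. Leave the look-alike four-toothed knob where it stands.

Things in the scene. Friction and masses are not known exactly. Their poses are not given: they have to be found in the camera images.
- turning_knob: Loose steel knob, 0.25 kg, upright, 84 mm high. Lower 40 mm: 30 mm hub with THREE upright teeth 120 deg apart, 12 mm wide, reaching 36 mm from the axis. Above, 40 to 84 mm: flat grip bar on the axis, 36 mm long, 14 mm thick; grasp across it about 66 mm up. Origin: on the axis at the underside; z up, x along the bar and along the middle of one tooth (others at +-120 deg).
- socket (a point): Centre of the inner floor of the aluminium cup on top of the fixed round steel juicer (114 mm wide). Cup inside 86 mm wide, 30 mm deep; three 14 mm wide blocks on its wall, rim-high, reach in to 22 mm from the axis at +60, 180, -60 deg from x. A knob with its x along 0 or +-120 deg (gap middles) goes in, play 7 mm or 20 deg each way, its teeth resting on this floor. z up; juice spout to -x.
- drive_cup (a joint): How far that cup is pushed down, m: 0 = up, as at the start (floor 115 mm above the counter, rim 15 mm above the housing's top at 130 mm); 0.015 = bottom stop, rim level with the housing. Slides stiffly (6 N friction, no spring): a slow firm push of about 10 N on the seated knob moves it; it stays where left, does not turn, and does not sink under the knob's weight.
- spare_knob: A look-alike of the turning knob: same steel, height, grip bar and frame, but with FOUR teeth, 90 deg apart. It does not fit and must be left where it stands.

How it is judged:
By the outcome, as a careful person would: the job done as asked, in the order asked, and still so for the second after the job is handed in, with the robot touching nothing.
It also fails if it takes over 38 s, if anything falls off the work surface, if the arm or the gripper's body presses on something with over 40 N, if the wrist force passes 120 N, or if a joint passes its speed limit or range.

## Working session

There is one attempt and no reset: what is moved stays moved. The work goes in short steps, Python scripts to look and compute and a shell command to move; the robot and the scene stay as the last step left them, time stands still between calls to the robot, and variables do not carry over. Pictures are saved under pics/ and viewed, and the job is handed in when it is done.

```bash
ls; mkdir -p pics; python3 - <<'E'
from workcell import ctrl
import cv2,numpy as np,pickle
o=ctrl.get_obs();print({k:np.round(v,3) for k,v in o.items()})
for n in("scene","top"):
    im=ctrl.get_image(n);pickle.dump(im,open(f"{n}0.pkl","wb"))
    cv2.imwrite(f"pics/{n}0.png",im["color"][:,:,::-1]);print(n,im["fx"],im["cx"],im["cy"],im["dist_coeffs"],np.round(im["pose"],3))
E
```

```text
pics
{'t': np.float64(0.0), 'qpos': array([-1.16 ,  0.424,  1.631,  0.   ,  1.089, -0.019]), 'qvel': array([-0.002, -0.001,  0.   , -0.001, -0.001, -0.002]), 'joint_torque': array([-2.0000e-03, -5.4463e+01, -2.7367e+01,  6.4000e-02,  2.3000e-02,
       -0.0000e+00]), 'ee_pos': array([ 260.228, -567.636,  221.909]), 'orientation': array([-0.433,  1.986, -1.982]), 'ft_force': array([-0.226, -0.002, -0.563]), 'moment': array([-0.049,  0.013, -0.009]), 'width': np.float64(87.801)}
scene 507.8007806244118 285.82530358444603 205.83259632935938 [0.06127324 0.         0.         0.         0.        ] [[ 3.800000e-01  7.070000e-01 -5.960000e-01  1.215339e+03]
 [ 9.250000e-01 -2.890000e-01  2.470000e-01 -2.933620e+02]
 [ 3.000000e-03 -6.450000e-01 -7.640000e-01  9.774500e+02]
 [ 0.000000e+00  0.000000e+00  0.000000e+00  1.000000e+00]]
top 538.5818176696207 282.73782676867955 217.17253977419847 [0.05224237 0.         0.         0.         0.        ] [[ 1.800000e-02 -9.900000e-01  1.430000e-01  3.528410e+02]
 [-1.000000e+00 -1.400000e-02  2.300000e-02 -1.904000e+01]
 [-2.100000e-02 -1.440000e-01 -9.890000e-01  1.379524e+03]
 [ 0.000000e+00  0.000000e+00  0.000000e+00  1.000000e+00]]
```

View pics/scene0.png

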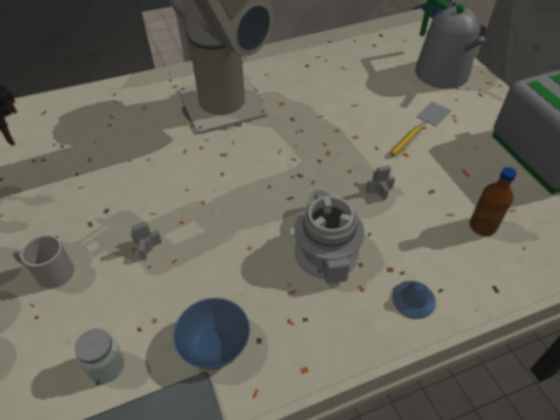

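View pics/top0.png

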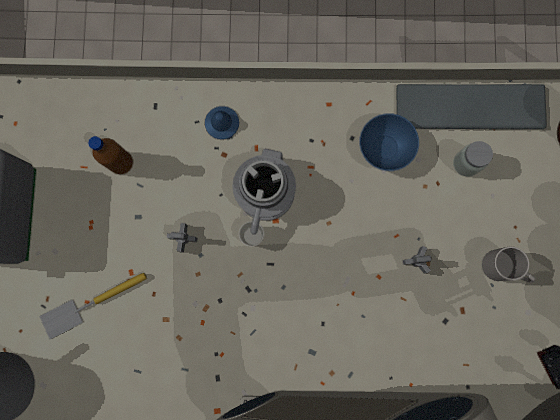

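```bash
python3 - <<'E'
import cv2,numpy as np,pickle
T=pickle.load(open("top0.pkl","rb"));S=pickle.load(open("scene0.pkl","rb"))
def c(im,x,y,w,h,k):
    a=cv2.resize(im["color"][y:y+h,x:x+w,::-1],(w*k,h*k),interpolation=cv2.INTER_CUBIC);return cv2.convertScaleAbs(a,alpha=1.6)
A=np.hstack([c(T,160,215,44,44,6),c(T,396,238,44,44,6),c(T,243,160,44,44,6)])
B=np.hstack([c(S,126,216,44,44,6),c(S,360,158,44,44,6),c(S,308,194,44,44,6)])
cv2.imwrite("pics/crop.png",np.vstack([A,B]))
E
```

```text
(no output)
```

View pics/crop.png

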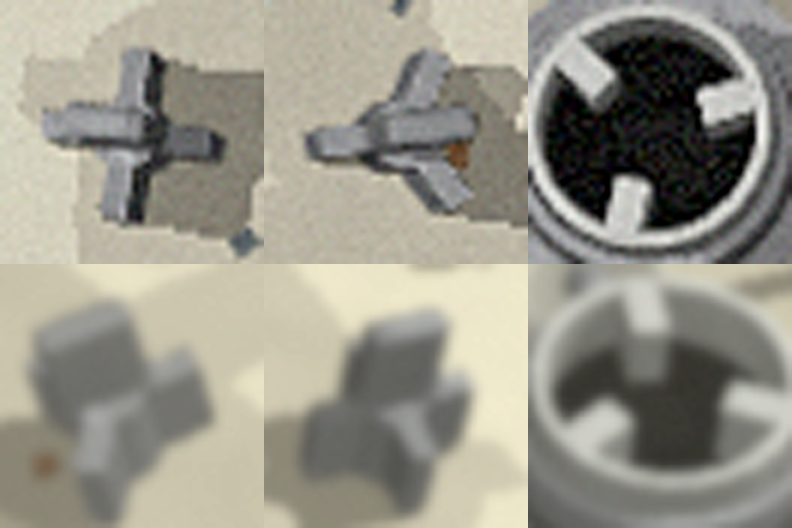

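```bash
cat > h.py <<'E'
import cv2,numpy as np,pickle
def ray(im,uv):
    K=np.array([[im["fx"],0,im["cx"]],[0,im["fy"],im["cy"]],[0,0,1]])
    p=cv2.undistortPoints(np.asarray(uv,float).reshape(-1,1,2),K,np.array(im["dist_coeffs"])).reshape(-1,2)
    return np.c_[p,np.ones(len(p))]
def plane(im,uv,z):
    d=ray(im,uv)@im["pose"][:3,:3].T;o=im["pose"][:3,3]
    return o+d*((z-o[2])/d[:,2])[:,None]
def cloud(im):
    h,w=im["z_map"].shape;u,v=np.meshgrid(np.arange(w),np.arange(h))
    r=ray(im,np.c_[u.ravel(),v.ravel()])*im["z_map"].reshape(-1,1)
    P=r@im["pose"][:3,:3].T+im["pose"][:3,3];P[im["z_map"].ravel()<=0]=np.nan
    return P.reshape(h,w,3)
E
python3 - <<'E'
from h import *
for n in("top","scene"):
    im=pickle.load(open(n+"0.pkl","rb"));P=cloud(im)
    boxes={"top":[(160,215,44,44),(396,238,44,44),(228,140,75,85)],"scene":[(126,216,40,44),(360,158,40,44),(290,185,80,90)]}[n]
    for b,(lo,hi) in zip(boxes,[(77,92),(77,92),(139,152)]):
        x,y,w,h=b;Q=P[y:y+h,x:x+w];z=Q[...,2]
        m=(z>lo)&(z<hi);q=Q[m]
        vv,uu=np.nonzero(m)
        zm=84 if lo<100 else 145
        pl=plane(im,np.c_[uu+x,vv+y],zm)[:,:2].astype(np.float32)
        print(n,b,m.sum(),"z med",np.median(q[:,2]),"mean",q.mean(0).round(1),"rect",cv2.minAreaRect(pl), "pix",(uu+x).mean().round(1),(vv+y).mean().round(1))
    print("table z",np.nanmedian(P[...,2]))
    import numpy as np
    H=np.clip(np.nan_to_num(P[...,2]),0,170)*1.5
    cv2.imwrite(f"pics/h_{n}.png",np.hstack([cv2.resize(H[y:y+44,x:x+44].astype(np.uint8),(264,264),interpolation=0) for x,y,_,_ in boxes[:2]]+[cv2.resize(H[y:y+h,x:x+w].astype(np.uint8),(264,264),interpolation=0)]))
a,b=[cv2.imread(f"pics/h_{n}.png") for n in("top","scene")];cv2.imwrite("pics/h.png",np.vstack([a,b]))
E
```

```text
top (160, 215, 44, 44) 83 z med 84.51882857441001 mean [492.8 266.7  84.6] rect ((492.7142639160156, 266.8365173339844), (35.135013580322266, 13.680083274841309), 84.47917175292969) pix 177.0 235.1
top (396, 238, 44, 44) 87 z med 84.27879031267503 mean [ 445.  -325.2   84.1] rect ((445.2392578125, -325.46527099609375), (13.798165321350098, 35.7974967956543), 8.220003128051758) pix 423.2 258.9
top (228, 140, 75, 85) 490 z med 145.48568733341529 mean [616.9  58.9 145.4] rect ((616.76806640625, 58.707122802734375), (95.50401306152344, 96.19280242919922), 0.8028051257133484) pix 262.4 180.8
table z 1.2782865776467816
scene (126, 216, 40, 44) 104 z med 82.24354835964266 mean [ 447.3 -327.    82. ] rect ((448.90771484375, -327.1485290527344), (18.29408073425293, 37.04425048828125), 7.029294490814209) pix 139.3 225.9
scene (360, 158, 40, 44) 66 z med 82.18618957928442 mean [495.2 265.2  82.3] rect ((496.6976623535156, 264.2601623535156), (34.55046463012695, 16.73297691345215), 81.31953430175781) pix 383.8 168.1
scene (290, 185, 80, 90) 566 z med 143.76935355331693 mean [620.1  55.4 143.6] rect ((620.8119506835938, 55.594810485839844), (95.84565734863281, 98.52944946289062), 67.78565216064453) pix 330.3 213.9
table z -0.8135644992693187
```

View pics/h.png

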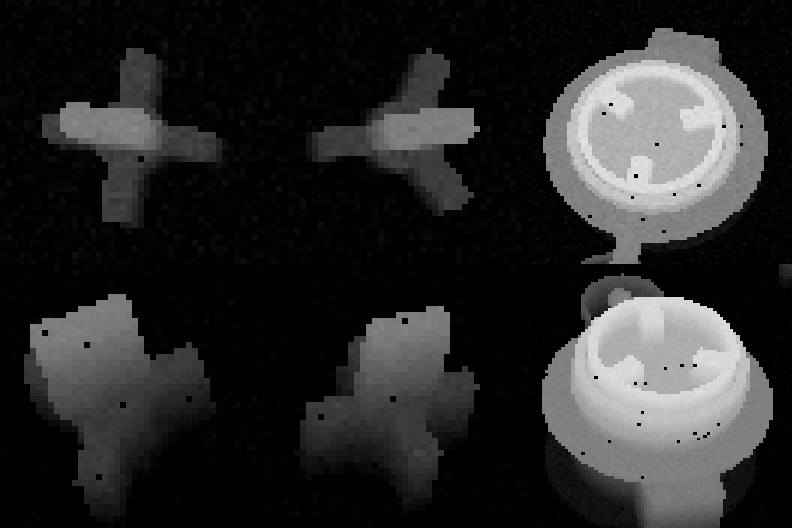

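```bash
python3 - <<'E'
from h import *
for n,(x,y,w,h) in {"top":(228,140,75,85),"scene":(290,185,80,90)}.items():
    im=pickle.load(open(n+"0.pkl","rb"));P=cloud(im);Q=P[y:y+h,x:x+w]
    m=(Q[...,2]>138)&(Q[...,2]<152)
    vv,uu=np.nonzero(m);p=plane(im,np.c_[uu+x,vv+y],145)[:,:2]
    c,r=cv2.minEnclosingCircle(p.astype(np.float32));c=np.array(c)
    if n=="scene":pass
    d=p-c;R=np.hypot(*d.T);A=np.degrees(np.arctan2(d[:,1],d[:,0]))
    s=(R>22)&(R<37);
    print(n,c,r,s.sum());print(np.histogram(A[s],np.arange(-180,181,10))[0])
    z=np.exp(1j*np.radians(A[s])*3).mean();ph=np.degrees(np.angle(z))/3;print("block phase mod120",ph,abs(z))
    for k in(-120,0,120):
        t=s&(abs((A-ph-k+180)%360-180)<30);print(k,A[t].mean(),np.median(A[t]),R[t].min(),t.sum())
    # knob teeth
    kx,ky=(396,238) if n=="top" else (126,216)
    Q=P[ky:ky+44,kx:kx+44].reshape(-1,3);k=np.array([445.2,-325.5] if n=="top" else [448,-327])
    Q=Q[(Q[:,2]>36)&(Q[:,2]<43)];d=Q[:,:2]-k;R=np.hypot(*d.T);A=np.degrees(np.arctan2(d[:,1],d[:,0]));s=(R>20)&(R<40)
    print("teeth",s.sum(),np.degrees(np.angle(np.exp(3j*np.radians(A[s])).mean()))/3,np.histogram(A[s],np.arange(-180,181,20))[0])
E
```

```text
top [616.60687256  59.13227081] 49.059654235839844 118
[ 2  0  0  0  0  0  0  0  0  9 14 12  5  0  0  0  0  0  0  0  0 10 14 12
  3  0  0  0  0  0  0  0  0  9 15 13]
block phase mod120 47.56139281315081 0.9007340175886955
-120 -71.71145882717778 -71.761814007062 22.445145525525 40
0 47.05219411957099 46.61664157854565 22.344645466980463 39
120 148.8655085831559 166.29826267388228 22.13391467566184 39
teeth 85 -21.983843830455267 [ 1 15 14  0  0  0  0 16 12  0  0  0  0 17 10  0  0  0]
scene [620.10321045  55.42916107] 51.007720947265625 127
[ 5  0  0  0  0  0  0  0  1 11 15 15  4  0  0  0  0  0  0  0  0  9 14 14
  8  0  0  0  0  0  0  0  0  7 12 12]
block phase mod120 48.449596216064826 0.8777415171745457
-120 -73.08260317750528 -72.68163701171395 22.340844568644187 46
0 49.55020415568346 49.189445503630644 22.28138024170651 45
120 119.0349499048228 164.89011192038546 22.551277436058744 36
teeth 74 -19.863993799540854 [ 0  2  8  0  0  0  0 16 12  0  0  0  0 18 18  0  0  0]
```

```bash
cat > g.py <<'E'
import numpy as np
from scipy.spatial.transform import Rotation as R
from workcell import ctrl
def go(pos,jawdeg):
    o=ctrl.get_obs();r=R.from_rotvec(o["orientation"]);M=r.as_matrix()
    c=np.mean([ctrl.get_obs()["ee_pos"] for _ in range(1)],0)
    best=None
    for a in(jawdeg,jawdeg+180):
        z=np.array([np.cos(np.radians(a)),np.sin(np.radians(a)),0]);y=np.array([0,0,-1.]);x=np.cross(y,z)
        w=(r.inv()*R.from_matrix(np.c_[x,y,z])).as_rotvec()
        if best is None or np.linalg.norm(w)<np.linalg.norm(best):best=w
    print("t",o["t"],"pos",o["ee_pos"].round(1),"jaw az",np.degrees(np.arctan2(M[1,2],M[0,2])).round(2),"F",o["ft_force"].round(1),"w",o["width"].round(1),"q6",o["qpos"][5].round(2))
    print("tool axes",M.round(2).tolist())
    if pos is not None: print("shift cm",(M.T@(np.array(pos)-c)/10).round(2),"turn",best.round(3))
E
python3 - <<'E'
from g import *
go([446.3,-326.3,120],8.2)
from h import *
im=pickle.load(open("top0.pkl","rb"));P=cloud(im)
for n,(x,y,w,h) in dict(jar=(450,135,45,45),bowl=(355,110,70,65),cup=(490,240,45,45),jui=(228,140,75,110),bottle=(85,130,55,50),cone=(200,100,45,45),board=(395,85,150,45)).items():
    Q=P[y:y+h,x:x+w].reshape(-1,3);print(n,np.nanpercentile(Q[:,2],99),np.nanmean(Q[Q[:,2]>30],0).round())
Q=P[225:250,240:270].reshape(-1,3);print(np.nanmax(Q[:,2]))
E
```

```text
Traceback (most recent call last):
  File "g.py", line 12, in go
    print("t",o["t"],"pos",o["ee_pos"].round(1),"jaw az",np.degrees(np.arctan2(M[1,2],M[0,2])).round(2),"F",o["ft_force"].round(1),"w",o["width"].round(1),"q6",o["qpos"][5].round(2))
                                                                                                                                       ^^^^^^^^^^^^^^^^
AttributeError: 'float' object has no attribute 'round'
```

```bash
sed -i 's/o\["width"\].round(1)/np.round(o["width"],1)/; s/o\["qpos"\]\[5\].round(2)/np.round(o["qpos"][5],2)/' g.py
python3 - <<'E'
from g import *
go([446.3,-326.3,120],8.2)
from h import *
im=pickle.load(open("top0.pkl","rb"));P=cloud(im)
for n,(x,y,w,h) in dict(jar=(450,135,45,45),bowl=(355,110,70,65),cup=(490,240,45,45),jui=(228,140,75,110),bottle=(85,130,55,50),cone=(200,100,45,45),board=(395,85,150,45)).items():
    Q=P[y:y+h,x:x+w].reshape(-1,3);print(n,np.nanpercentile(Q[:,2],99),np.nanmean(Q[Q[:,2]>30],0).round())
Q=P[225:250,240:270].reshape(-1,3);print(np.nanmax(Q[:,2]))
E
```

```text
t 0.1 pos [ 260.2 -567.7  222. ] jaw az -65.38 F [-0.1 -0.4  0.3] w 87.6 q6 -0.02
tool axes [[-0.91, -0.0, 0.42], [-0.42, 0.0, -0.91], [-0.0, -1.0, -0.0]]
shift cm [-26.97  10.22 -14.18] turn [ 1.000e-03 -1.284e+00 -1.000e-03]
jar 104.87807604136448 [ 694. -451.   86.]
bowl 63.07002734358638 [ 755. -260.   48.]
cup 93.59936081490844 [ 436. -536.   68.]
jui 147.9368777797012 [606.  60. 107.]
bottle 192.96039440897272 [683. 429. 121.]
cone 58.2280654399261 [799. 177.  46.]
board 56.265110342666404 [ 794. -293.   49.]
90.92234878957584
```

```bash
python3 -m jog '[[1,[-5,0,-2.5],[0,-0.14,0]],[1,[-9,0,-5],[0,-0.28,0]],[1,[-13,0,-7],[0,-0.42,0]],[1,[-17,0,-9],[0,-0.56,0]],[1,[-21,0,-11],[0,-0.7,0]],[1,[-24,0,-12.5],[0,-0.84,0]],[1,[-27,0,-14.2],[0,-0.98,0]],[1,[-27,0,-14.2],[0,-1.12,0]]]' && python3 -c "
from g import *
go([446.3,-326.3,120],8.2)"
```

```text
t: 0.9
ee_pos: [448.4, -323.4, 222.4]
orientation: [-1.203, 1.218, -1.217]
ft_force: [-0.3, -0.2, 0.2]
width: 87.5
t 0.9 pos [ 448.4 -323.4  222.4] jaw az -0.66 F [-0.3 -0.2  0.2] w 87.5 q6 -0.64
tool axes [[-0.01, -0.0, 1.0], [-1.0, 0.0, -0.01], [-0.0, -1.0, -0.0]]
shift cm [ 0.3  10.24 -0.21] turn [ 0.    -0.155 -0.001]
```

```bash
python3 -m jog '[[1,[0.3,4,-0.2],[0,-0.1,0]],[1,[0.3,7,-0.2],[0,-0.155,0]],[1,[0.3,10,-0.2],[0,-0.155,0]],[1,[0.3,10.2,-0.2],[0,-0.155,0]],[1,[0.3,10.2,-0.2],[0,-0.155,0]],[1,[0.3,10.2,-0.2],[0,-0.155,0]]]' && python3 - <<'E'
from g import *
go([446.3,-326.3,47],8.2)
import cv2
a=[]
for n,(x,y) in dict(top=(360,190),scene=(80,130)).items():
    im=ctrl.get_image(n);a.append(cv2.resize(im["color"][y:y+130,x:x+130,::-1],(390,390)))
cv2.imwrite("pics/pre.png",np.hstack(a))
E
```

```text
t: 1.5
ee_pos: [445.4, -330.1, 122.0]
orientation: [-1.269, 1.108, -1.112]
ft_force: [-0.5, -0.8, 0.6]
width: 88.1
t 1.5 pos [ 445.4 -330.1  122. ] jaw az 7.67 F [-0.5 -0.8  0.6] w 88.1 q6 -0.79
tool axes [[0.13, 0.0, 0.99], [-0.99, -0.0, 0.13], [0.0, -1.0, 0.0]]
shift cm [-0.38  7.5   0.13] turn [-0.001 -0.009  0.001]
```

View pics/pre.png

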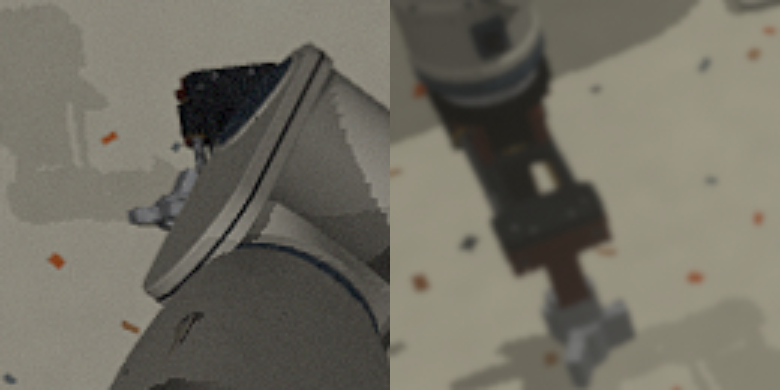

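```bash
python3 -m jog '[[1,[0,0,0],[0,0,0]]]'; python3 -c "
from g import *
go([446.3,-326.3,47],8.2)"
```

```text
t: 1.7
ee_pos: [445.3, -330.0, 122.0]
orientation: [-1.269, 1.108, -1.112]
ft_force: [-0.0, 0.5, -0.8]
width: 87.4
t 1.7 pos [ 445.3 -330.   122. ] jaw az 7.67 F [-0.   0.5 -0.8] w 87.4 q6 -0.79
tool axes [[0.13, 0.0, 0.99], [-0.99, -0.0, 0.13], [0.0, -1.0, 0.0]]
shift cm [-0.37  7.5   0.14] turn [-0.002 -0.009  0.002]
```

```bash
python3 -m jog '[[1,[-0.37,2,0.14],[0,-0.01,0]],[1,[-0.37,4.5,0.14],[0,-0.01,0]],[1,[-0.37,6.5,0.14],[0,-0.01,0]],[1,[-0.37,7.4,0.14],[0,-0.01,0]],[1,[-0.37,7.4,0.14],[0,-0.01,0]],[1,[-0.37,7.4,0.14],[0,-0.01,0]]]'; python3 -c "
from g import *
go([446.3,-326.3,47],8.2)"
```

```text
t: 2.3
ee_pos: [446.0, -326.0, 47.4]
orientation: [-1.274, 1.102, -1.103]
ft_force: [-0.4, -0.1, 0.2]
width: 88.1
t 2.3 pos [ 446.  -326.    47.4] jaw az 8.25 F [-0.4 -0.1  0.2] w 88.1 q6 -0.8
tool axes [[0.14, 0.0, 0.99], [-0.99, -0.0, 0.14], [0.0, -1.0, 0.0]]
shift cm [0.03 0.04 0.02] turn [-0.001  0.001  0.001]
```

```bash
python3 -m jog '[[0.6,[0,0,0],[0,0,0]],[0.3,[0,0,0],[0,0,0]],[0.1,[0,0,0],[0,0,0]],[0,[0,0,0],[0,0,0]],[0,[0,0,0],[0,0,0]],[0,[0,0,0],[0,0,0]],[0,[0,0,0],[0,0,0]],[0,[0,0,0],[0,0,0]]]';python3 -m jog '[[0,[0,0,0],[0,0,0]],[0,[0,0,0],[0,0,0]],[0,[0,0,0],[0,0,0]]]'; python3 -c "
from g import *
go([446.3,-326.3,222],18)"
```

```text
t: 3.1
ee_pos: [445.5, -325.6, 46.6]
orientation: [-1.274, 1.103, -1.102]
ft_force: [0.1, -0.2, 0.3]
width: 27.4
t: 3.4
ee_pos: [445.5, -325.6, 46.6]
orientation: [-1.274, 1.103, -1.102]
ft_force: [-0.8, -0.1, -0.8]
width: 13.9
t 3.4 pos [ 445.5 -325.6   46.6] jaw az 8.25 F [-0.8 -0.1 -0.8] w 13.9 q6 -0.8
tool axes [[0.14, -0.0, 0.99], [-0.99, 0.0, 0.14], [-0.0, -1.0, -0.0]]
shift cm [  0.08 -17.54   0.07] turn [ 0.   -0.17 -0.  ]
```

```bash
python3 -m jog '[[0,[0,0,0],[0,0,0]],[0,[0,0,0],[0,0,0]],[0,[0,-1,0],[0,0,0]],[0,[0,-3,0],[0,0,0]],[0,[0,-6,0],[0,0,0]],[0,[0,-9,0],[0,0,0]],[0,[0,-12,0],[0,0,0]],[0,[0,-15,0],[0,0,0]]]';python3 -m jog '[[0,[0,-2,0],[0,0,0]],[0,[0,-3,0],[0,0,0]],[0,[0,-3,0],[0,0,0]],[0,[0,-3,0],[0,0,0]]]'; python3 - <<'E'
from g import *
go([617.7,57.3,226],18)
import cv2
from h import *
a=[]
for n,(x,y) in dict(top=(360,190),scene=(80,130)).items():
    im=ctrl.get_image(n);pickle.dump(im,open(n+"1.pkl","wb"));a.append(cv2.resize(im["color"][y:y+130,x:x+130,::-1],(390,390)))
cv2.imwrite("pics/lift.png",np.hstack(a))
E
```

```text
t: 4.2
ee_pos: [445.2, -325.4, 198.4]
orientation: [-1.274, 1.103, -1.102]
ft_force: [0.9, 0.0, -2.2]
width: 13.6
t: 4.6
ee_pos: [445.0, -325.3, 225.9]
orientation: [-1.274, 1.104, -1.101]
ft_force: [0.3, 0.1, -2.5]
width: 13.7
t 4.6 pos [ 445.  -325.3  225.9] jaw az 8.25 F [ 0.3  0.1 -2.5] w 13.7 q6 -0.8
tool axes [[0.14, -0.0, 0.99], [-0.99, 0.0, 0.14], [-0.0, -1.0, -0.0]]
shift cm [-3.538e+01  1.000e-02  2.258e+01] turn [ 0.001 -0.17  -0.001]
```

View pics/lift.png

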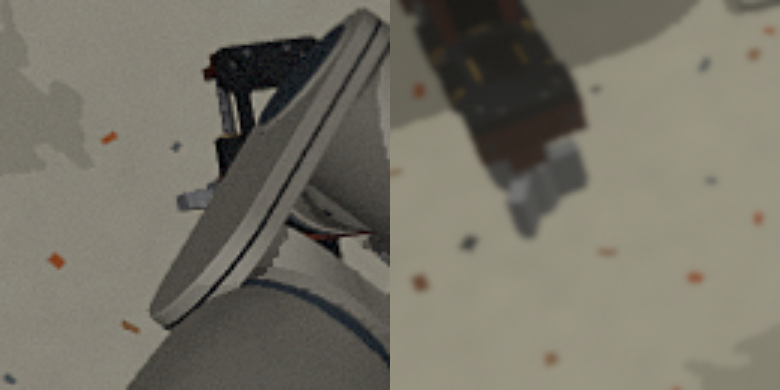

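```bash
python3 -m jog '[[0,[-2,0,1.2],[0,0,0]],[0,[-5,0,3],[0,-0.03,0]],[0,[-9,0,5.7],[0,-0.06,0]],[0,[-13,0,8.2],[0,-0.09,0]],[0,[-17,0,10.8],[0,-0.12,0]],[0,[-21,0,13.4],[0,-0.15,0]],[0,[-25,0,16],[0,-0.17,0]],[0,[-29,0,18.5],[0,-0.17,0]]]';python3 -m jog '[[0,[0,0,0],[0,0,0]],[0,[0,0,0],[0,0,0]]]'; python3 - <<'E'
from g import *
go([618.2,57.7,226],18)
E
```

```text
t: 5.5
ee_pos: [587.0, -10.1, 225.3]
orientation: [-1.343, 0.976, -0.973]
ft_force: [0.4, -0.1, -2.1]
width: 13.7
t: 5.7
ee_pos: [586.4, -11.2, 225.2]
orientation: [-1.344, 0.975, -0.971]
ft_force: [-1.1, 0.1, -2.3]
width: 13.8
t 5.7 pos [586.4 -11.2 225.2] jaw az 18.14 F [-1.1  0.1 -2.3] w 13.8 q6 -0.36
tool axes [[0.31, -0.0, 0.95], [-0.95, -0.0, 0.31], [-0.0, -1.0, -0.0]]
shift cm [-5.55 -0.09  5.16] turn [ 0.003  0.002 -0.001]
```

```bash
python3 -m jog '[[0,[-2,0,2],[0,0,0]],[0,[-4,0,4],[0,0,0]],[0,[-5,0,4.8],[0,0,0]],[0,[-5.5,0,5.2],[0,0,0]],[0,[-5.5,0,5.2],[0,0,0]],[0,[-5.5,0,5.2],[0,0,0]],[0,[-5.5,0,5.2],[0,0,0]]]'; python3 - <<'E'
from g import *
go([618.2,57.7,195],18)
import cv2
from h import *
a=[]
for n,(x,y) in dict(top=(190,100),scene=(270,130)).items():
    im=ctrl.get_image(n);pickle.dump(im,open(n+"2.pkl","wb"));a.append(cv2.resize(im["color"][y:y+130,x:x+130,::-1],(390,390)))
cv2.imwrite("pics/over.png",cv2.convertScaleAbs(np.hstack(a),alpha=1.5))
E
```

```text
t: 6.4
ee_pos: [619.0, 55.3, 226.7]
orientation: [-1.342, 0.976, -0.975]
ft_force: [1.4, -0.8, -1.8]
width: 14.1
t 6.4 pos [619.   55.3 226.7] jaw az 17.94 F [ 1.4 -0.8 -1.8] w 14.1 q6 -0.24
tool axes [[0.31, -0.0, 0.95], [-0.95, -0.0, 0.31], [0.0, -1.0, -0.0]]
shift cm [-0.26  3.17 -0.  ] turn [ 0.    -0.001  0.   ]
```

View pics/over.png

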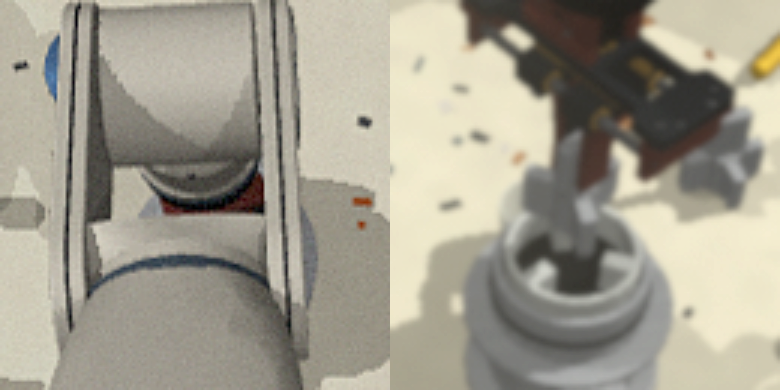

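```bash
python3 -m jog '[[0,[-0.26,1,0],[0,0,0]],[0,[-0.26,2,0],[0,0,0]],[0,[-0.26,3,0],[0,0,0]],[0,[-0.26,3,0],[0,0,0]],[0,[-0.26,3,0],[0,0,0]]]'; python3 - <<'E'
from g import *
go([618.2,57.7,180],18)
import cv2
from h import *
im=ctrl.get_image("scene");pickle.dump(im,open("scene3.pkl","wb"));x,y=300,160
cv2.imwrite("pics/over2.png",cv2.convertScaleAbs(cv2.resize(im["color"][y:y+80,x:x+80,::-1],(560,560),interpolation=cv2.INTER_CUBIC),alpha=1.5))
E
```

```text
t: 7.0
ee_pos: [618.4, 58.7, 196.0]
orientation: [-1.342, 0.976, -0.974]
ft_force: [-0.9, 0.5, -1.2]
width: 13.6
t 7.0 pos [618.4  58.7 196. ] jaw az 17.99 F [-0.9  0.5 -1.2] w 13.6 q6 -0.24
tool axes [[0.31, -0.0, 0.95], [-0.95, -0.0, 0.31], [-0.0, -1.0, -0.0]]
shift cm [ 0.09  1.6  -0.05] turn [ 0.001 -0.    -0.   ]
```

View pics/over2.png

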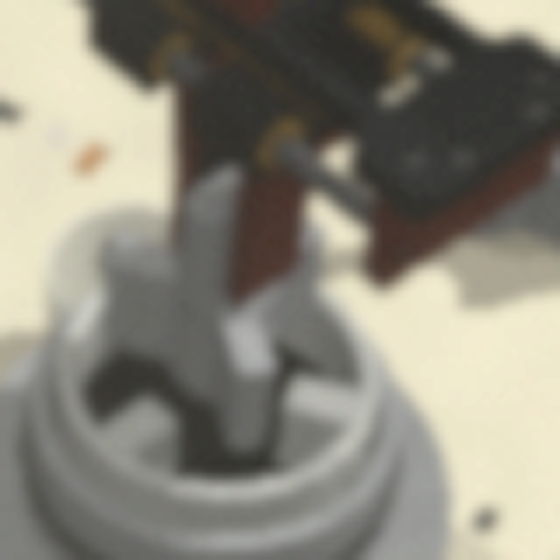

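```bash
python3 -m jog '[[0,[0.05,0.3,0],[0,0,0]],[0,[0.05,0.6,0],[0,0,0]],[0,[0.05,0.9,0],[0,0,0]],[0,[0.05,1.2,0],[0,0,0]],[0,[0.05,1.5,0],[0,0,0]],[0,[0.05,1.5,0],[0,0,0]]]'; python3 -m jog '[[0,[0,0.3,0],[0,0,0]],[0,[0,0.6,0],[0,0,0]],[0,[0,0.9,0],[0,0,0]],[0,[0,1.2,0],[0,0,0]],[0,[0,1.2,0],[0,0,0]]]'; python3 - <<'E'
from g import *
go([618.2,57.7,162],18)
import cv2
from h import *
im=ctrl.get_image("scene");pickle.dump(im,open("scene4.pkl","wb"));x,y=300,160
cv2.imwrite("pics/in.png",cv2.convertScaleAbs(cv2.resize(im["color"][y:y+80,x:x+80,::-1],(560,560),interpolation=cv2.INTER_CUBIC),alpha=1.5))
E
```

```text
t: 7.65
ee_pos: [618.5, 58.2, 181.1]
orientation: [-1.342, 0.975, -0.974]
ft_force: [-0.2, -0.1, -2.7]
width: 13.8
t: 8.15
ee_pos: [618.5, 58.2, 169.1]
orientation: [-1.342, 0.976, -0.974]
ft_force: [-0.0, 0.1, -1.9]
width: 13.8
t 8.15 pos [618.5  58.2 169.1] jaw az 17.99 F [-0.   0.1 -1.9] w 13.8 q6 -0.24
tool axes [[0.31, -0.0, 0.95], [-0.95, -0.0, 0.31], [-0.0, -1.0, -0.0]]
shift cm [ 0.04  0.71 -0.05] turn [ 0.001 -0.    -0.   ]
```

View pics/in.png

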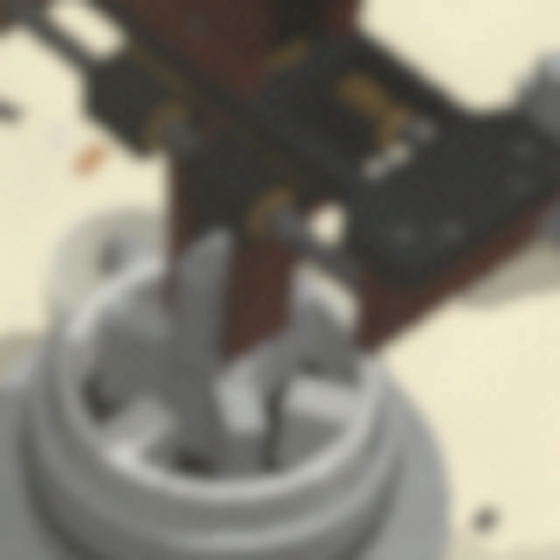

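```bash
python3 -m jog '[[0,[0,0.3,0],[0,0,0]],[0,[0,0.5,0],[0,0,0]],[0,[0,0.6,0],[0,0,0]],[0,[0,0.6,0],[0,0,0]]]'; for i in 1 ; do python3 -m jog '[[0,[0,0.1,0],[0,0,0]],[0,[0,0.2,0],[0,0,0]],[0,[0,0.2,0],[0,0,0]]]';done
```

```text
t: 8.6
ee_pos: [618.7, 58.2, 163.5]
orientation: [-1.342, 0.975, -0.975]
ft_force: [1.1, -0.3, -2.0]
width: 13.6
t: 8.9
ee_pos: [618.9, 58.3, 161.7]
orientation: [-1.342, 0.975, -0.975]
ft_force: [0.6, 0.5, -2.3]
width: 13.9
```

```bash
python3 -m jog '[[0,[0,0.1,0],[0,0,0]],[0,[0,0.1,0],[0,0,0]],[0,[0,0.1,0],[0,0,0]]]'; python3 -m jog '[[0,[0,0.1,0],[0,0,0]],[0,[0,0.1,0],[0,0,0]],[0,[0,0.1,0],[0,0,0]]]'
```

```text
t: 9.2
ee_pos: [618.9, 58.2, 161.0]
orientation: [-1.341, 0.975, -0.975]
ft_force: [-1.5, 0.1, 3.1]
width: 14.0
t: 9.5
ee_pos: [618.9, 58.3, 159.8]
orientation: [-1.341, 0.975, -0.975]
ft_force: [-1.8, -0.4, 3.6]
width: 13.9
```

```bash
python3 -m jog '[[0,[0,0.1,0],[0,0,0]],[0,[0,0.2,0],[0,0,0]],[0,[0,0.3,0],[0,0,0]],[0,[0,0.4,0],[0,0,0]],[0,[0,0.5,0],[0,0,0]],[0,[0,0.5,0],[0,0,0]]]'; python3 -m jog '[[0,[0,0.1,0],[0,0,0]],[0,[0,0.2,0],[0,0,0]],[0,[0,0.3,0],[0,0,0]],[0,[0,0.4,0],[0,0,0]],[0,[0,0.5,0],[0,0,0]],[0,[0,0.5,0],[0,0,0]]]'
```

```text
t: 10.1
ee_pos: [618.9, 58.3, 154.4]
orientation: [-1.341, 0.975, -0.975]
ft_force: [-0.6, -0.5, 1.5]
width: 14.1
t: 10.7
ee_pos: [618.9, 58.3, 149.5]
orientation: [-1.341, 0.975, -0.975]
ft_force: [0.0, -0.2, 1.4]
width: 14.2
```

```bash
python3 - <<'E'
from g import *
go(None,18)
import cv2
from h import *
im=ctrl.get_image("scene");pickle.dump(im,open("scene5.pkl","wb"));x,y=300,160
cv2.imwrite("pics/push.png",cv2.convertScaleAbs(cv2.resize(im["color"][y:y+100,x:x+80,::-1],(480,600),interpolation=cv2.INTER_CUBIC),alpha=1.5))
E
```

```text
t 10.7 pos [618.9  58.3 149.5] jaw az 17.99 F [ 0.  -0.2  1.4] w 14.2 q6 -0.24
tool axes [[0.31, 0.0, 0.95], [-0.95, 0.0, 0.31], [0.0, -1.0, 0.0]]
```

View pics/push.png

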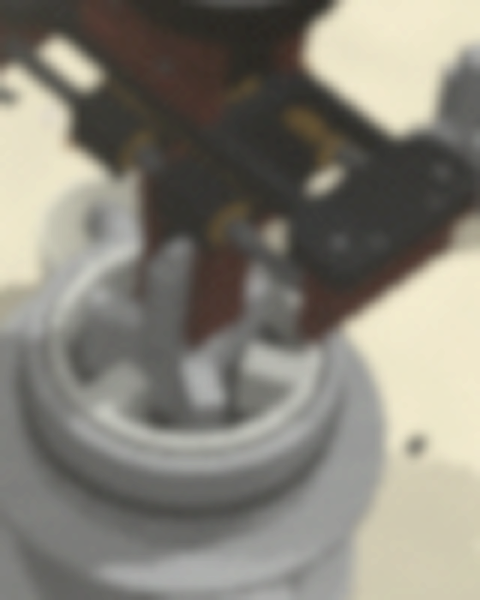

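```bash
python3 -m jog '[[0,[0,0.1,0],[0,0,0]],[0,[0,0.2,0],[0,0,0]],[0,[0,0.3,0],[0,0,0]],[0,[0,0.3,0],[0,0,0]]]'; python3 -m jog '[[0,[0,0.1,0],[0,0,0]],[0,[0,0.15,0],[0,0,0]],[0,[0,0.15,0],[0,0,0]]]'
```

```text
t: 11.15
ee_pos: [618.9, 58.2, 146.6]
orientation: [-1.341, 0.975, -0.975]
ft_force: [0.4, -0.8, 3.4]
width: 13.8
t: 11.45
ee_pos: [619.0, 58.3, 146.5]
orientation: [-1.341, 0.974, -0.975]
ft_force: [-4.2, -1.0, 13.7]
width: 14.3
```

```bash
python3 -m jog '[[0,[0,0.1,0],[0,0,0]],[0,[0,0.1,0],[0,0,0]]]'; python3 -m jog '[[0,[0,-0.2,0],[0,0,0]],[0,[0,-0.25,0],[0,0,0]],[0,[0,-0.25,0],[0,0,0]]]'
```

```text
t: 11.65
ee_pos: [619.0, 58.2, 146.5]
orientation: [-1.341, 0.974, -0.975]
ft_force: [-6.8, -1.3, 20.2]
width: 14.1
t: 11.95
ee_pos: [618.7, 58.3, 146.6]
orientation: [-1.342, 0.975, -0.975]
ft_force: [-0.8, -0.5, 4.6]
width: 14.1
```

```bash
python3 -m jog '[[0.3,[0,0,0],[0,0,0]],[0.5,[0,0,0],[0,0,0]],[0.5,[0,0,0],[0,0,0]],[0.5,[0,0,0],[0,0,0]],[0.5,[0,0,0],[0,0,0]],[0.5,[0,0,0],[0,0,0]]]'; python3 -m jog '[[0.5,[0,-1,0],[0,0,0]],[0.5,[0,-3,0],[0,0,0]],[0.5,[0,-6,0],[0,0,0]],[0.5,[0,-9,0],[0,0,0]],[0.5,[0,-12,0],[0,0,0]],[0.5,[0,-15,0],[0,0,0]],[0.5,[0,-17,0],[0,0,0]],[0.5,[0,-17,0],[0,0,0]]]'; python3 - <<'E'
from g import *
go([520,-250,320],-20)
E
```

```text
t: 12.55
ee_pos: [618.8, 58.3, 146.6]
orientation: [-1.342, 0.975, -0.975]
ft_force: [0.1, -0.4, -1.2]
width: 43.8
t: 13.35
ee_pos: [620.5, 58.4, 320.9]
orientation: [-1.337, 0.97, -0.979]
ft_force: [-0.4, -0.3, -0.1]
width: 43.9
t 13.35 pos [620.5  58.4 320.9] jaw az 17.99 F [-0.4 -0.3 -0.1] w 43.9 q6 -0.24
tool axes [[0.31, 0.01, 0.95], [-0.95, 0.0, 0.31], [0.0, -1.0, 0.01]]
shift cm [ 26.23   0.   -19.09] turn [-0.007  0.663 -0.001]
```

Move the arm aside for a clear look.

```bash
python3 -m jog '[[0.5,[3,0,-2],[0,0,0]],[0.5,[7,0,-5],[0,0,0]],[0.5,[11,0,-8],[0,0,0]],[0.5,[15,0,-11],[0,0,0]],[0.5,[19,0,-14],[0,0,0]],[0.5,[23,0,-17],[0,0,0]],[0.5,[26,0,-19],[0,0,0]],[0.5,[26,0,-19],[0,0,0]]]'; python3 - <<'E'
from g import *
go(None,0)
from h import *
a=[]
for n,(x,y,w,h) in dict(top=(228,140,75,85),scene=(290,175,80,90)).items():
    im=ctrl.get_image(n);P=cloud(im);Q=P[y:y+h,x:x+w].reshape(-1,3);z=Q[:,2]
    print(n,np.histogram(z,np.arange(90,200,4)),)
    m=(z>173)&(z<192);q=Q[m];print("knob top",m.sum(),np.median(q[:,2]),cv2.minAreaRect(q[:,:2].astype(np.float32)))
    g=im["color"][...,::-1];a.append(cv2.resize(g[y:y+80,x:x+75],(390,416),interpolation=cv2.INTER_CUBIC));cv2.imwrite(f"pics/end_{n}.png",g)
cv2.imwrite("pics/end.png",cv2.convertScaleAbs(np.hstack(a),alpha=1.4))
E
```

```text
t: 14.15
ee_pos: [516.6, -251.1, 315.6]
orientation: [-1.341, 0.979, -0.978]
ft_force: [-0.2, -0.1, -0.2]
width: 44.2
t 14.15 pos [ 516.6 -251.1  315.6] jaw az 17.73 F [-0.2 -0.1 -0.2] w 44.2 q6 -0.78
tool axes [[0.3, -0.0, 0.95], [-0.95, -0.0, 0.3], [-0.0, -1.0, -0.0]]
top (array([163,   7,   1,  15, 175, 279, 100,  68,  89, 335, 452, 103,  98,
        44,   7,   4,   3,   9,   2,  11,   6,   7,  25,  49,  20,   0,
         0]), array([ 90,  94,  98, 102, 106, 110, 114, 118, 122, 126, 130, 134, 138,
       142, 146, 150, 154, 158, 162, 166, 170, 174, 178, 182, 186, 190,
       194, 198]))
knob top 102 183.57237593912157 ((619.1113891601562, 57.98303985595703), (15.118476867675781, 35.32267761230469), 15.071412086486816)
scene (array([ 52,  45,  31,  37, 173, 182, 118, 121, 183, 626, 247,  61, 125,
        17,  17,  17,  17,  18,  22,  15,  19,  20,  29,  61,   3,   0,
         0]), array([ 90,  94,  98, 102, 106, 110, 114, 118, 122, 126, 130, 134, 138,
       142, 146, 150, 154, 158, 162, 166, 170, 174, 178, 182, 186, 190,
       194, 198]))
knob top 120 182.1014824938282 ((619.9086303710938, 54.40586853027344), (14.40555477142334, 37.80099868774414), 18.209156036376953)
```

View pics/end.png

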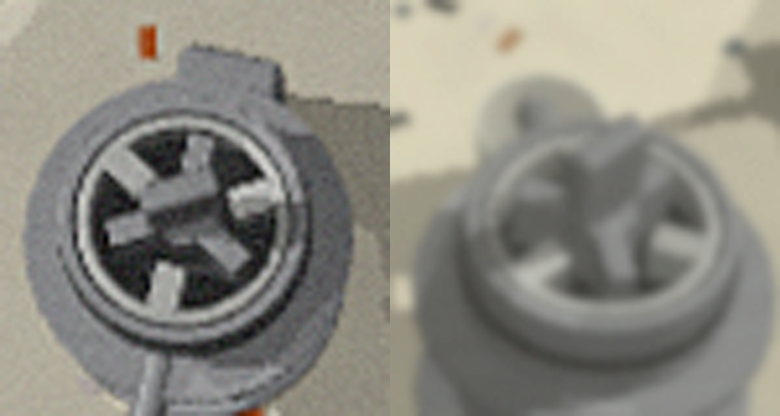

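View pics/end_top.png

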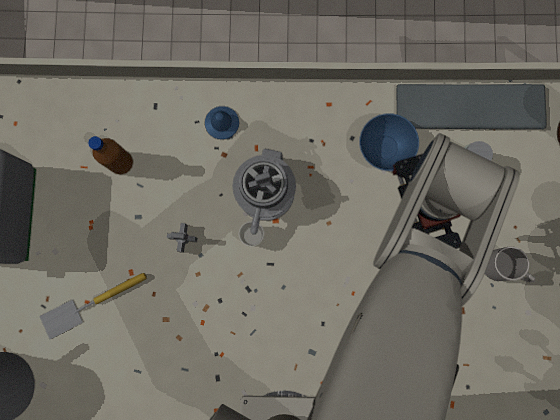

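The pictures show the three teeth in the gaps, with the knob at crop pixel (185,205). The rim is level with the housing, and the spare knob still stands at pixel (182,238).

```bash
python3 -m jog '[[0.5,[0,0,0],[0,0,0]],[0.5,[0,0,0],[0,0,0]]]'; python3 -c "
from workcell import ctrl
print(ctrl.close_job())"
```

```text
t: 14.45
ee_pos: [518.8, -246.3, 316.4]
orientation: [-1.342, 0.974, -0.973]
ft_force: [-0.7, 0.0, 0.5]
width: 43.9
the job is handed in; nothing more can be done
None
```

The three-toothed knob is in the drive cup with its teeth in the gaps and pushed fully home. I handed the job in at about 14.5 s of the 38 s allowed.

I gripped the knob across its bar, turned it about 10° and let it down into the cup. It went in without resistance. I then pushed it slowly to the bottom stop, where the wrist force rose to 20 N with no further travel. After that I released it and moved the arm clear.

**Final checks:**
- **Seating:** the knob's top read 183.6 mm from the top camera and 182.1 mm from the scene camera, against 184 mm expected. That difference is within the camera error of about 2 mm.
- **Cup:** the rim looks level with the housing in both pictures, and the heights read there bunch around 130 mm.
- **Spare knob:** the four-toothed knob is where it stood.

**Disagreements:** the two cameras placed objects about 3–4 mm apart sideways, so I averaged them. The arm also stopped up to 4 mm short of its commanded poses, which I corrected from the measured pose. No check failed.

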